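# Open the child-safe fragrance refill

## Task

The tall refill bottle in the wooden rack is needed for topping up diffusers, but a candle tin is displayed on top of its cap: lift the tin down and stand it upright on the bare table, let go, a good hand's breadth or more clear of that bottle. Then open the bottle's child-safe cap: press it down against its spring and, keeping it pressed, turn it counter-clockwise (seen from above) about a sixth of a turn until it comes free, leaving both bottles standing in the rack. Finish while still holding the cap in the gripper, level and still, some 5 cm straight above the bottle's mouth so that drips fall back in; do not put the cap down, and do not tip the tin or disturb the other loose things on the table.

Things in the scene. Friction and masses are not known exactly. Their poses are not given: they have to be found in the camera images.
- rack: Wooden bottle rack screwed to the table, 82 mm (its x) by 158 mm (its y), walls 10 mm thick, 34 mm high. Two equal square wells, 62 mm wide, floors 12 mm above the table, have their centres at y = +38 and -38 mm in its frame. Origin: centre of the underside, on the table; z up.
- refill_bottle: TALL square amber glass bottle, 60 x 60 mm, neck rim 112.5 mm above its foot, 0.55 kg, loose in one of the rack's wells with 1 mm play all round: the well keeps it from turning, not from being lifted. Its shoulder slopes from 88 mm high at the neck to 76 mm at the edge. Origin: centre of its foot; z up. Its axes line up with the rack's.
- mouth (a point): Centre of the tall bottle's neck rim, 112.5 mm above its foot, hidden in the cap at the start. The neck has three hooks for the cap's lugs, each with a 4 mm deep tooth that blocks turning until the cap is pressed down by more than 4 mm, and a full-height stop against clockwise turning.
- cap: White ribbed push-and-turn cap on the tall bottle, round, 47 mm in diameter, 30 mm high, 30 g, loose; grip it at any yaw. Origin: centre of its open lower edge, 98 mm above the bottle's foot when locked; z up. Pressed, it turns counter-clockwise: from 0.7 to 1.45 rad of turn it lifts straight off; a stop ends the turn at about 1.5 rad. Pulled while locked, it takes the bottle along.
- seal_disc (a joint): Sprung seal disc inside the cap: how far (m) the cap is pressed onto the neck. 0 with the cap locked at rest (spring 4 N), 0.004 where it can begin to turn (9 N), 0.007 fully down (12.6 N), -0.003 when the cap is off.
- candle_tin: Brass candle tin, round, 50 mm in diameter and 28 mm high, 70 g, loose; at the start it stands on the flat top of the tall bottle's cap, within a few mm of its centre. Origin: centre of its underside; z up. The cap below is 1.5 mm slimmer all round than the tin. Apart from the rack and the things listed, the table is bare for x = 0.40 to 0.52, y = -0.15 to 0.25.
- short_bottle: The SHORT square amber bottle (60 x 60 mm, 76 mm high over its smooth metal lid 30 mm in diameter), 0.35 kg, loose, in the other well of the rack; leave it alone. Origin: centre of its foot.
- spare_tin: A second candle tin of the same kind (50 mm diameter, 28 mm high) standing on the table right of the middle; leave it alone. Origin: centre of its underside.
- card_deck: Patterned flat card box, 62 x 88 x 14 mm, lying on the table at the left front; leave it alone. Origin: centre of its underside.
- hare: Black ceramic hare figure, 70 x 82 x 160 mm, standing at the right behind the cash tin; leave it alone. Origin: centre of its underside.
- bead_tray: Shallow white tray of beads, 85 x 130 x 16 mm, lying behind the spare tin at the right; leave it alone. Origin: centre of its underside.
Mind the look-alikes: they are no part of the job. What is shaped like the refill_bottle but blue is not meant. Leave any turquoise look-alike of the candle_tin alone.

How it is judged:
By the outcome, as a careful person would: the job done as asked, in the order asked, and still so for the second after the job is handed in, while the arm keeps its last pose, push and grip.
It also fails if it takes over 51 s, if anything falls off the work surface, if the arm or the gripper's body presses on something with over 40 N, if the wrist force passes 120 N, or if a joint passes its speed limit or range.

## Robot

A 6-joint arm with a two-finger parallel gripper is mounted at the origin on a cart in front of the work surface, level with it; the furniture and walls round the work are solid. World frame = base frame: x ahead of the robot, y to its left, z up, the work surface at z = 0. Lengths are in m, angles in rad, forces in N, time in s.
With the tool pointing down it reaches from about 0.275 to 0.75 m from the base axis. Payload 10.2 kg.
Tool frame: the origin (TCP) lies between the finger pads; the fingertips stand 25 mm ahead of it and the grasp point (between the pads) lies 6 mm ahead of it; z points along the fingers, y is the line along which they close (so a half turn about z gives the same grasp; the last joint's range is limited). The gripper opens to 88 mm and grips with 3 to 60 N. Pads are 18 mm wide; open, the fingers measure 123 mm over their backs; the gripper's body (75 mm by 187 mm) begins 45 mm behind the grasp point.
Start: joints at [-1.498, 0.313, 1.498, -0, 1.331, -0.223], TCP at [0.153, -0.502, 0.264] pointing down, gripper open.
Joint ranges: [-2.94, 2.94], [-0.97, 2.17], [0.19, 2.56], [-1.23, 4.37], [0.02, 3.11], [-2.88, 2.88]. Speed limits (rad/s): [2.39, 2.39, 3.01, 3.14, 3.14, 3.14].

## Interface

Orientations are given as a rotation vector (axis times angle).
In Python, from plant import robot gives the robot as it stands.
- The arm moves only by the shell command python3 -m crank 'ROWS' [FORCE]. ROWS is JSON, a list that holds one entry, the list of rows, each a list of 7 numbers: the turn, a rotation vector about the tool's x, y, z in degrees, then the shift along the tool's x, y, z in cm, then the opening, from -1 (shut) to 1 (fully open). A call has 1 to 10 rows; each row is the pose to reach, as a shift and turn from the pose commanded when the call began, along the tool's axes at that moment; what a row does not reach only later rows make up. A row lasts 1/12 s, in which the tool goes at most 41.7 mm and 7.16 degrees, less where a joint would pass 70% of its speed; a pose out of reach is approached as far as the arm can. A call with a gripper value outside its range is refused whole. The fingers move at their own pace and stop on an object; FORCE is the grip in N (left out, the last holds). Time passes only in rows, so rows that repeat a pose let the fingers close. It gives the time, the measured TCP pose, the force, the opening and the grip force at its end, in the units of the state.
- robot.sense(): the state, without advancing time (a new reading comes with each control period).
- robot.grab_frame(name): name is "scene" or "top" or "wrist"; returns a dict with "color" (480x640x3 uint8, red, green, blue), "fovy" (degrees; the focal length in pixels is half the picture's height over the tangent of half this angle, whatever the lens; pixels are square), "cx", "cy" (the principal point, pixels), "extrinsics" (4x4, takes a point from camera to world coordinates). Camera axes: x right, y down, z forward; pixel columns grow to the right and rows downward; lengths in m; the calibration is good to about 2 mm. The wrist camera is an equidistant fisheye: a pixel r from the principal point sees the ray r / f radians off the axis. A picture is of the moment at which its call begins. There is no depth.
- robot.hand_in(): hands the job in; it is judged then, once.
The state is a dict: "clock": time; "joint_pos": joint angles; "qvel": joint speeds; "tau": joint torques, N m; "ee_pos": TCP position; "ee_rot": TCP orientation; "contact_force": force on the tool from outside, world axes, zero at the start; "torque": the same for the moment, N m; "width": finger opening in m; "grip_force": force on a finger pad.
Only numpy, scipy, OpenCV 4.12 (cv2) and the standard library are available. Lean on these libraries where they do the work, as an engineer would, in place of code of your own. Each camera call takes 0.05 s, during which the arm holds its last target. There are 200 camera calls.

## Working session

There is one attempt and no reset: what is moved stays moved. The work goes in short steps, Python scripts to look and compute and a shell command to move; the robot and the scene stay as the last step left them, time stands still between calls to the robot, and variables do not carry over. Pictures are saved under pics/ and viewed, at most 10 in all, crops included, and the job is handed in when it is done.

```bash
ls; mkdir -p pics; cat > h.py <<'E'
import numpy as np, cv2
from scipy.spatial.transform import Rotation as R
from plant import robot
def ray(f,u,v):
    foc=240/np.tan(np.radians(f["fovy"])/2); E=np.array(f["extrinsics"])
    x,y=u-f["cx"],v-f["cy"]
    if f.get("fish"):
        r=np.hypot(x,y); t=r/foc; d=np.array([x/r*np.sin(t),y/r*np.sin(t),np.cos(t)]) if r>0 else np.array([0,0,1.])
    else: d=np.array([x,y,foc]); d=d/np.linalg.norm(d)
    return E[:3,3],E[:3,:3]@d
def plane(f,u,v,z):
    o,d=ray(f,u,v); return o+d*(z-o[2])/d[2]
def tri(rs):
    A=sum(np.eye(3)-np.outer(d,d) for o,d in rs); b=sum((np.eye(3)-np.outer(d,d))@o for o,d in rs)
    p=np.linalg.solve(A,b); return p,[np.linalg.norm((np.eye(3)-np.outer(d,d))@(p-o)) for o,d in rs]
def grab(n,save=None):
    f=robot.grab_frame(n); f["fish"]=n=="wrist"
    if save: cv2.imwrite("pics/"+save,f["color"][:,:,::-1])
    return f
E
python3 - <<'E'
from h import *
import pickle
s=robot.sense();print(s)
for n in["scene","top"]:
    f=grab(n,n+"0.png");pickle.dump(f,open(n+".pkl","wb"));print(n,f["fovy"],f["cx"],f["cy"],np.round(f["extrinsics"],3))
E
```

```text
pics
{'clock': 0.0, 'joint_pos': array([-1.49839315e+00,  3.13463404e-01,  1.49844787e+00,  1.33196076e-05,
        1.33097351e+00, -2.23438868e-01]), 'qvel': array([ 0.00138041,  0.00085411,  0.00082456, -0.00021058, -0.00012494,
       -0.00059049]), 'tau': array([-7.49784922e-04, -4.02210796e+01, -2.52271217e+01,  6.94833929e-02,
        3.52779042e-02, -1.30452181e-04]), 'ee_pos': array([ 0.15301725, -0.50198362,  0.26315012]), 'ee_rot': array([-3.10601258e+00, -4.62820087e-01, -1.73322895e-04]), 'contact_force': array([-0.25885145,  1.46270048,  1.20029892]), 'torque': array([-0.01296127, -0.0015749 , -0.01253541]), 'grip_force': 0.0, 'width': 0.08755054295859589}
scene 43.84681072345413 323.40692004176174 243.8969799832155 [[-0.561 -0.471  0.681 -0.384]
 [-0.827  0.342 -0.445  0.6  ]
 [-0.024 -0.813 -0.582  0.881]
 [ 0.     0.     0.     1.   ]]
top 54.597311709579586 327.0787451460574 235.38296782442322 [[-0.078 -0.966  0.245  0.252]
 [-0.997  0.074 -0.022  0.043]
 [ 0.003 -0.246 -0.969  1.174]
 [ 0.     0.     0.     1.   ]]
```

View pics/scene0.png

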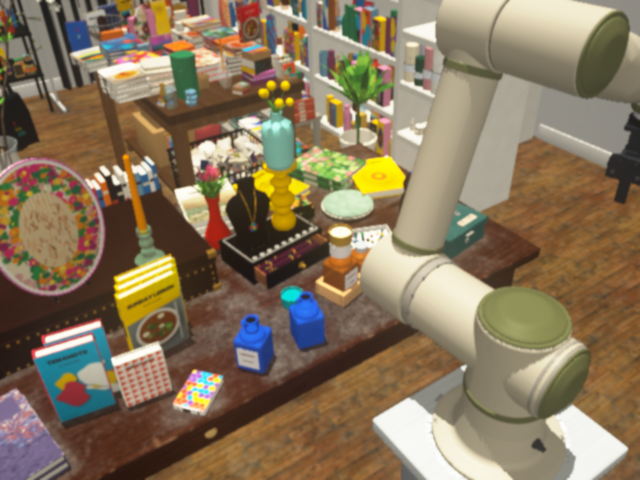

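View pics/top0.png

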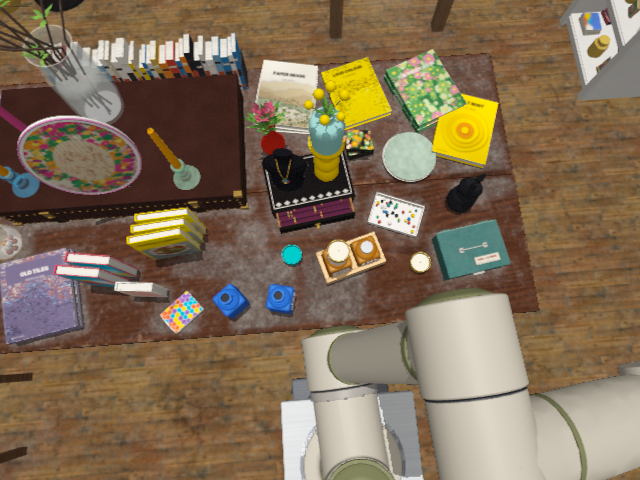

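The tall amber bottle with the brass tin and white cap is at scene (340,255) and top (338,255). The look-alikes are the blue bottles at top (231,301) and (281,299), the turquoise tin at (291,255) and the spare tin at (420,262). Only the amber bottle in the rack fits, so I'll confirm it with a crop.

```bash
python3 - <<'E'
from h import *
import pickle
a=pickle.load(open("scene.pkl","rb"))["color"][215:315,300:380];b=pickle.load(open("top.pkl","rb"))["color"][220:300,305:445]
A=cv2.resize(a,None,fx=5,fy=5,interpolation=cv2.INTER_CUBIC)
B=cv2.resize(b,None,fx=2.8,fy=2.8,interpolation=cv2.INTER_CUBIC)
im=np.zeros((500,800,3),np.uint8);im[:,:400]=A;im[:224,400:792]=B
cv2.imwrite("pics/crop.png",im[:,:,::-1])
f=pickle.load(open("top.pkl","rb"))
for n,u,v,z in[("tin",338,250,.168),("spare",420,260,.028),("turq",291,255,.028),("cx",318,271,.034),("c2",384,266,.034),("c3",377,233,.034),("blue",281,299,.05),("blue2",231,301,.05),("deck",182,312,.01)]:print(n,plane(f,u,v,z).round(3))
E
```

```text
tin [ 0.471 -0.002  0.168]
spare [ 0.46  -0.211  0.028]
turq [0.498 0.111 0.028]
cx [0.451 0.046 0.034]
c2 [ 0.451 -0.118  0.034]
c3 [ 0.537 -0.11   0.034]
blue [0.387 0.14  0.05 ]
blue2 [0.391 0.26  0.05 ]
deck [0.378 0.39  0.01 ]
```

View pics/crop.png

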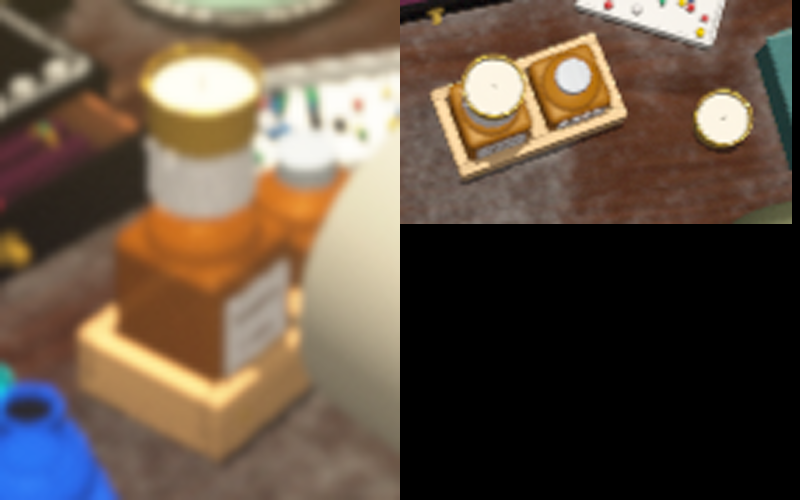

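The crop confirms it: an amber bottle with a white ribbed cap and the brass tin on top, standing in the left well. The short bottle with the metal lid is in the right well. The tin's top circle is centred at scene (340.2,231.2) and top (337.9,250.8).

```bash
cat >> h.py <<'E'
def go(target,xang):
    "tool-axis shift (cm) and turn (deg) from present pose to TCP target, tool down, x axis at xang"
    s=robot.sense(); R0=R.from_rotvec(s["ee_rot"])
    c,n=np.cos(xang),np.sin(xang); R1=R.from_matrix(np.array([[c,n,0],[n,-c,0],[0,0,-1]]))
    return np.degrees((R0.inv()*R1).as_rotvec()).round(2),(R0.inv().apply(np.array(target)-s["ee_pos"])*100).round(2)
E
python3 - <<'E'
from h import *
import pickle
s,f=[pickle.load(open(n+".pkl","rb")) for n in("scene","top")]
print(tri([ray(s,340.2,231.2),ray(f,337.9,250.8)]))
# refine tin-top disc: cream wax blobs
for n,fr,(u,v) in(("s",s,(340,231)),("t",f,(338,251))):
    h=cv2.cvtColor(fr["color"],cv2.COLOR_RGB2HSV);w=18
    m=((h[:,:,2]>185)&(h[:,:,1]<90)&(h[:,:,1]>12)).astype(np.uint8)
    nl,L,st,c=cv2.connectedComponentsWithStats(m);i=min(range(1,nl),key=lambda k:np.hypot(*(c[k]-(u,v)))-.0*st[k,4]+(50 if st[k,4]<40 else 0));print(n,st[i],c[i])
C=[((x-400+.5)/2.8-.5+305,(y+.5)/2.8-.5+220) for x,y in((466,180),(627,110),(594,35),(432,95))]
P=np.array([plane(f,*c,.034)[:2] for c in C]);print(P.round(4),P.mean(0))
d=(P[0]-P[1])+(P[3]-P[2]);yaw=np.arctan2(-d[0],d[1]);print("yaw",yaw, "well+",P.mean(0)+.038*np.array([-np.sin(yaw),np.cos(yaw)]))
E
```

```text
(array([ 0.46949161, -0.00122494,  0.16661719]), [np.float64(7.245930060706259e-06), np.float64(7.245930060628224e-06)])
s [332 248  15  10 101] [340.43564356 252.87128713]
t [328 242  21  19 322] [338.01863354 250.82298137]
[[ 0.4166  0.0236]
 [ 0.4682 -0.1246]
 [ 0.5393 -0.1023]
 [ 0.4952  0.048 ]] [ 0.47980269 -0.03881151]
yaw 0.3100927937787747 well+ [ 0.46820711 -0.00262391]
```

```bash
python3 -c "
from h import *
print(go([.4695,-.0015,.25],0))"
```

```text
(array([-6.000e-02, -1.000e-02,  1.695e+01]), array([ 44.87, -38.65,   1.38]))
```

```bash
python3 -m crank '[[[0,0,16.95,44.87,-38.65,0,1],[0,0,16.95,44.87,-38.65,0,1],[0,0,16.95,44.87,-38.65,0,1],[0,0,16.95,44.87,-38.65,0,1],[0,0,16.95,44.87,-38.65,0,1],[0,0,16.95,44.87,-38.65,0,1],[0,0,16.95,44.87,-38.65,0,1],[0,0,16.95,44.87,-38.65,0,1],[0,0,16.95,44.87,-38.65,0,1],[0,0,16.95,44.87,-38.65,0,1]]]' 15; python3 -c "
from h import *
print(go([.4695,-.0015,.263],0))"
```

```text
clock: 0.93
ee_pos: [0.3762, -0.148, 0.2637]
ee_rot: [3.142, -0.001, 0.0]
contact_force: [0.3, -0.3, -0.4]
width: 0.088
grip_force: 0.0
(array([ 0.  , -0.  , -0.02]), array([  9.32, -14.66,   0.07]))
```

```bash
python3 -m crank '[[[0,0,0,9.32,-14.66,0,1],[0,0,0,9.32,-14.66,0,1],[0,0,0,9.32,-14.66,0,1],[0,0,0,9.32,-14.66,0,1],[0,0,0,9.32,-14.66,0,1],[0,0,0,9.32,-14.66,0,1],[0,0,0,9.32,-14.66,0,1],[0,0,0,9.32,-14.66,0,1]]]'; python3 -c "
from h import *
f=grab('wrist','w1.png');print(f['fovy'],f['cx'],f['cy'],np.round(f['extrinsics'],3),robot.sense()['joint_pos'].round(3))
import pickle;pickle.dump(f,open('w1.pkl','wb'))
print(go([.4695,-.0015,.166],0))"
```

```text
clock: 1.6
ee_pos: [0.4684, -0.0045, 0.2636]
ee_rot: [3.141, -0.002, -0.001]
contact_force: [-0.3, 0.4, 0.3]
width: 0.0883
grip_force: 0.0
65.70646984690485 319.54300313574856 241.7929213488653 [[-0.003 -0.948 -0.317  0.551]
 [-1.     0.003  0.001 -0.005]
 [ 0.     0.317 -0.948  0.383]
 [ 0.     0.     0.     1.   ]] [-0.261  0.188  1.659 -0.     1.295  1.312]
(array([ 0.01,  0.01, -0.11]), array([ 0.1 , -0.32,  9.77]))
```

View pics/w1.png

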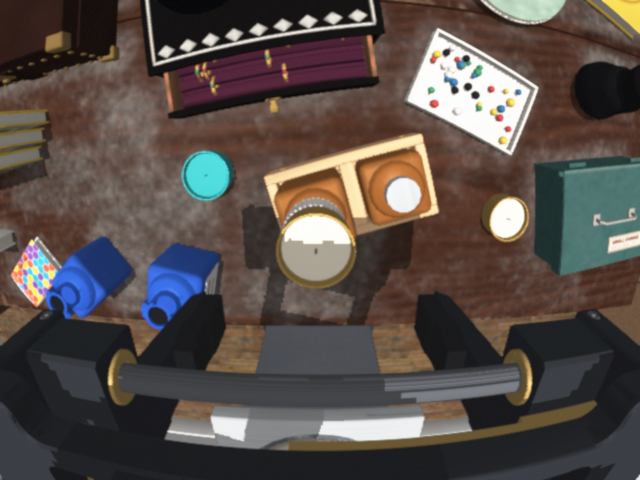

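The wrist view shows the tin's rim circle centred at (316.5,249), with the rack and short bottle to its upper right and the turquoise tin at (208,175).

```bash
python3 -c "
from h import *
import pickle
f=pickle.load(open('w1.pkl','rb'));s,t=[pickle.load(open(n+'.pkl','rb')) for n in('scene','top')]
print(plane(f,316.5,249,.167),tri([ray(f,316.5,249),ray(s,340.2,231.2),ray(t,337.9,250.8)]))
for u,v,z in ((208,172,.028),(150,312,.112),(66,300,.112),(505,216,.028),(270,103,.05)):print(plane(f,u,v,z).round(3))
P=np.array([plane(f,u,v,.034)[:2] for u,v in((265,177),(421,136),(438,213))]);print(P)
print((P[0]+P[2])/2)"
```

```text
[ 0.4736465  -0.00255953  0.167     ] (array([ 0.4714021 , -0.00220158,  0.16412516]), [np.float64(0.0011949107217499), np.float64(0.000907683675692413), np.float64(0.001590633523793974)])
[0.505 0.106 0.028]
[0.394 0.148 0.112]
[0.4   0.246 0.112]
[ 0.46  -0.204  0.028]
[0.568 0.039 0.05 ]
[[ 0.49901791  0.04735752]
 [ 0.53950042 -0.10106173]
 [ 0.46383838 -0.12300672]]
[ 0.48142815 -0.0378246 ]
```

```bash
python3 -m crank '[[[0,0,0,0.25,-0.1,3,1],[0,0,0,0.25,-0.1,6,1],[0,0,0,0.25,-0.1,8,1],[0,0,0,0.25,-0.1,9,1],[0,0,0,0.25,-0.1,9.7,1],[0,0,0,0.25,-0.1,9.7,1],[0,0,0,0.25,-0.1,9.7,1]]]'; python3 -c "
from h import *
print(go([.4715,-.0022,.166],0))"
```

```text
clock: 2.23
ee_pos: [0.4715, -0.0031, 0.1673]
ee_rot: [3.141, -0.002, 0.001]
contact_force: [-0.7, -0.2, -0.7]
width: 0.0883
grip_force: 0.0
(array([ 0.01, -0.03, -0.07]), array([-0.  , -0.09,  0.13]))
```

```bash
python3 -m crank '[[[0,0,0,0,-0.09,0.13,0.3],[0,0,0,0,-0.09,0.13,0.3],[0,0,0,0,-0.09,0.13,0],[0,0,0,0,-0.09,0.13,-0.2],[0,0,0,0,-0.09,0.13,-0.2],[0,0,0,0,-0.09,0.13,-0.2],[0,0,0,0,-0.09,0.13,-0.2],[0,0,0,0,-0.09,0.13,-0.2]]]' 15; python3 -c "
from h import *
print(robot.sense()['torque'],go([.4715,-.0022,.166],0))"
```

```text
clock: 2.9
ee_pos: [0.4715, -0.0016, 0.1655]
ee_rot: [3.141, 0.0, 0.0]
contact_force: [-0.1, 0.6, 1.5]
width: 0.048
grip_force: 15.0
[ 0.07431357  0.01683503 -0.03649365] (array([ 0.01, -0.01,  0.  ]), array([ 0.  ,  0.06, -0.05]))
```

```bash
python3 -m crank '[[[0,0,0,0,0,-1,-0.2],[0,0,0,0,0,-2,-0.2],[0,0,0,0,0,-3.5,-0.2],[0,0,0,0,0,-5,-0.2],[0,0,0,0.5,-2,-6,-0.2],[0,0,0,0.9,-5,-6,-0.2],[0,0,0,1.2,-8,-6,-0.2],[0,0,0,1.6,-11,-6,-0.2],[0,0,0,1.8,-14,-6,-0.2],[0,0,0,1.85,-17,-6,-0.2]]]';  python3 -m crank '[[[0,0,0,0,-2.5,0,-0.2],[0,0,0,0,-4,0,-0.2],[0,0,0,0,-4.6,0,-0.2],[0,0,0,0,-4.6,2,-0.2],[0,0,0,0,-4.6,5,-0.2],[0,0,0,0,-4.6,8,-0.2],[0,0,0,0,-4.6,11,-0.2],[0,0,0,0,-4.6,13,-0.2],[0,0,0,0,-4.6,14,-0.2],[0,0,0,0,-4.6,14,-0.2]]]'; python3 -c "
from h import *
grab('wrist','w2.png')
grab('top','t2.png')
print(go([.49,.215,.0265],0))"
```

```text
clock: 3.73
ee_pos: [0.4899, 0.1699, 0.2252]
ee_rot: [3.142, -0.0, -0.0]
contact_force: [-0.4, -1.2, -1.4]
width: 0.0482
grip_force: 15.0
clock: 4.57
ee_pos: [0.4892, 0.2137, 0.0837]
ee_rot: [3.141, -0.001, -0.006]
contact_force: [-0.5, 0.6, 0.3]
width: 0.0477
grip_force: 15.0
(array([-0.01, -0.07, -0.02]), array([-0.06, -0.07,  5.98]))
```

View pics/w2.png

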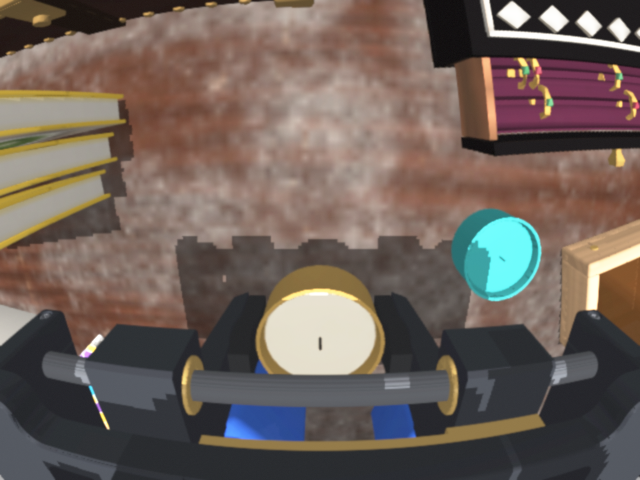

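The tin is held level between the fingers at (320,335), and the turquoise tin is clear at (500,255). I'll descend slowly.

```bash
python3 -m crank '[[[0,0,0,0.6,0,1.5,-0.2],[0,0,0,0.6,0,3,-0.2],[0,0,0,0.6,0,4,-0.2],[0,0,0,0.6,0,4.8,-0.2],[0,0,0,0.6,0,5.2,-0.2],[0,0,0,0.6,0,5.5,-0.2],[0,0,0,0.6,0,5.5,-0.2],[0,0,0,0.6,0,5.5,-0.2]]]'; python3 -c "
from h import *
print(robot.sense()['contact_force'],go([.495,.215,.0265],0))"
```

```text
clock: 5.33
ee_pos: [0.4962, 0.2145, 0.0309]
ee_rot: [-3.141, -0.0, -0.001]
contact_force: [-0.6, -0.8, -1.1]
width: 0.0478
grip_force: 15.0
[-0.56847397 -0.80598566 -1.10889786] (array([-0.01, -0.04,  0.  ]), array([-0.12, -0.05,  0.44]))
```

```bash
python3 -m crank '[[[0,0,0,0,0,0.15,-0.2],[0,0,0,0,0,0.25,-0.2],[0,0,0,0,0,0.35,-0.2],[0,0,0,0,0,0.35,-0.2],[0,0,0,0,0,0.35,-0.2]]]'; python3 -c "
from h import *
print(robot.sense()['contact_force'],go([.495,.215,.0265],0))"
```

```text
clock: 5.75
ee_pos: [0.4959, 0.2144, 0.0269]
ee_rot: [3.142, -0.0, -0.0]
contact_force: [-0.6, -0.0, -1.0]
width: 0.0478
grip_force: 15.0
[-0.62912027 -0.00267609 -1.01924146] (array([ 0.,  0., -0.]), array([-0.09, -0.06,  0.04]))
```

```bash
python3 -m crank '[[[0,0,0,0,0,0.05,-0.2],[0,0,0,0,0,0.1,-0.2],[0,0,0,0,0,0.1,-0.2],[0,0,0,0,0,0.1,-0.2]]]'; python3 -m crank '[[[0,0,0,0,0,0,0.2],[0,0,0,0,0,0,0.3],[0,0,0,0,0,0,0.6],[0,0,0,0,0,0,1],[0,0,0,0,0,0,1],[0,0,0,0,0,0,1],[0,0,0,0,0,0,1]]]'; python3 -m crank '[[[0,0,0,0,0,-1,1],[0,0,0,0,0,-3,1],[0,0,0,0,0,-6,1],[0,0,0,0,0,-10,1],[0,0,0,0,0,-14,1],[0,0,0,0,0,-18,1],[0,0,0,0,0,-20,1],[0,0,0,0,0,-20,1]]]'; python3 -c "
from h import *
grab('wrist','w3.png')
print(go([.4715,-.0022,.25],0))"
```

```text
clock: 6.08
ee_pos: [0.4959, 0.2144, 0.0259]
ee_rot: [3.142, -0.0, -0.0]
contact_force: [-0.6, 0.1, -1.1]
width: 0.0482
grip_force: 15.0
clock: 6.67
ee_pos: [0.496, 0.2144, 0.026]
ee_rot: [-3.142, 0.0, -0.0]
contact_force: [0.3, 0.2, 0.8]
width: 0.0875
grip_force: 0.0
clock: 7.33
ee_pos: [0.4973, 0.2148, 0.2316]
ee_rot: [-3.14, -0.0, -0.015]
contact_force: [0.7, 0.4, 0.5]
width: 0.088
grip_force: 0.0
(array([-0.05, -0.28,  0.  ]), array([-2.49, 21.68, -2.18]))
```

View pics/w3.png

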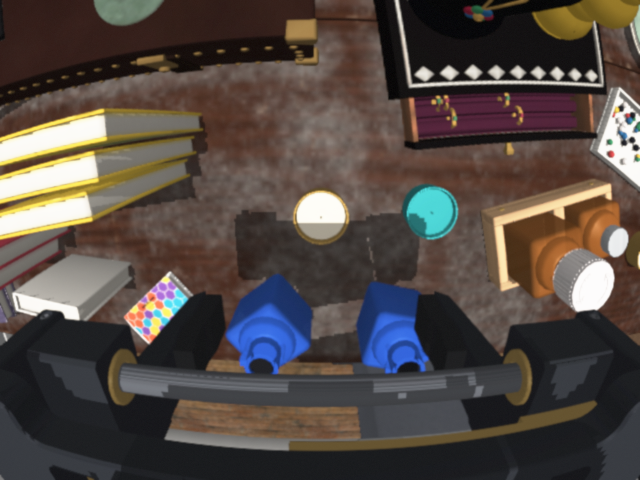

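The tin stands upright on the table at (321,217), with the white cap exposed at (588,282). I'll move over the cap.

```bash
python3 -m crank '[[[0,0,0,-0.5,3.5,-1,1],[0,0,0,-1,7.5,-1,1],[0,0,0,-1.5,11.5,-1,1],[0,0,0,-2,15.5,-1,1],[0,0,0,-2.5,19,-1,1],[0,0,0,-2.5,21,-1,1],[0,0,0,-2.5,21.6,-1,1],[0,0,0,-2.5,21.6,-1,1],[0,0,0,-2.5,21.6,-1,1],[0,0,0,-2.5,21.6,-1,1]]]'; python3 - <<'E'
from h import *
import pickle
f=grab('wrist','w4.png');pickle.dump(f,open('w4.pkl','wb'))
t=grab('top');pickle.dump(t,open('t4.pkl','wb'))
for fr,(a,b,c,d) in((f,(200,430,150,300)),):
    h=cv2.cvtColor(fr["color"],cv2.COLOR_RGB2HSV)
im=cv2.resize(f["color"][170:310,230:450],None,fx=3,fy=3,interpolation=cv2.INTER_CUBIC)
cv2.imwrite('pics/c4.png',im[:,:,::-1])
print(go([.4715,-.0022,.136],0))
E
```

```text
clock: 8.22
ee_pos: [0.4709, -0.0003, 0.2355]
ee_rot: [-3.141, -0.002, 0.001]
contact_force: [-0.4, -0.5, -0.1]
width: 0.0882
grip_force: 0.0
(array([-0.01,  0.02,  0.1 ]), array([0.06, 0.18, 9.97]))
```

View pics/c4.png

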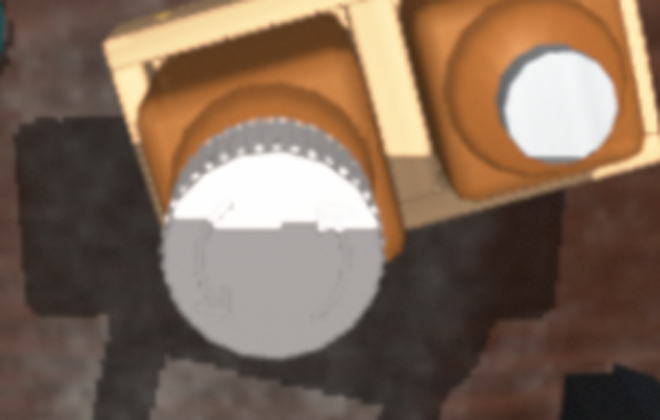

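The cap top is a disc centred at about (273,253) in the crop, which is wrist pixel (320.7,254). I'll triangulate it using the earlier wrist view.

```bash
python3 - <<'E'
from h import *
import pickle
f=pickle.load(open('w4.pkl','rb')); g=dict(f)
E=np.array(f["extrinsics"]).copy(); s=robot.sense(); print(s["ee_pos"].round(4))
E[:3,3]+=np.array([.4973,.2148,.2316])-s["ee_pos"]; g["extrinsics"]=E
im=cv2.cvtColor(cv2.imread('pics/w3.png'),cv2.COLOR_BGR2HSV)
m=((im[:,:,2]>200)&(im[:,:,1]<25)).astype(np.uint8); m[:, :545]=0; m[:245]=0; m[320:]=0
n,L,st,c=cv2.connectedComponentsWithStats(m); i=1+st[1:,4].argmax(); print(st[i],c[i])
print(plane(f,320.7,254,.139),tri([ray(f,320.7,254),ray(g,*c[i])]))
E
```

```text
[ 4.709e-01 -4.000e-04  2.357e-01]
[ 572  260   42   51 1561] [592.79244074 286.29083921]
[ 0.47276482 -0.00089004  0.139     ] (array([ 0.4713427 , -0.00081772,  0.1369467 ]), [np.float64(0.0006221644889975673), np.float64(0.0006221644889975235)])
```

```bash
python3 -m crank '[[[0,0,0,0.1,0.08,3,1],[0,0,0,0.1,0.08,6,1],[0,0,0,0.1,0.08,8,1],[0,0,0,0.1,0.08,9.2,1],[0,0,0,0.1,0.08,9.87,1],[0,0,0,0.1,0.08,9.87,1],[0,0,0,0.1,0.08,9.87,1],[0,0,0,0.1,0.08,9.87,1]]]'; python3 -m crank '[[[0,0,0,0,0,0,0.3],[0,0,0,0,0,0,0.2],[0,0,0,0,0,0,-0.1],[0,0,0,0,0,0,-0.2],[0,0,0,0,0,0,-0.2],[0,0,0,0,0,0,-0.2],[0,0,0,0,0,0,-0.2],[0,0,0,0,0,0,-0.2]]]' 40
```

```text
clock: 8.98
ee_pos: [0.4725, -0.0022, 0.1381]
ee_rot: [3.141, 0.001, 0.003]
contact_force: [0.4, -0.2, 0.4]
width: 0.0882
grip_force: 0.0
clock: 9.65
ee_pos: [0.472, -0.0021, 0.1373]
ee_rot: [-3.141, 0.0, -0.0]
contact_force: [0.3, 2.6, 2.3]
width: 0.0462
grip_force: 40.0
```

```bash
python3 -m crank '[[[0,0,0,0,0,0.1,-0.2],[0,0,0,0,0,0.2,-0.2],[0,0,0,0,0,0.3,-0.2],[0,0,0,0,0,0.4,-0.2],[0,0,0,0,0,0.5,-0.2],[0,0,0,0,0,0.58,-0.2],[0,0,0,0,0,0.58,-0.2],[0,0,0,0,0,0.58,-0.2]]]'
```

```text
clock: 10.32
ee_pos: [0.4722, -0.0023, 0.1321]
ee_rot: [3.142, 0.0, 0.002]
contact_force: [-1.9, 3.4, 10.7]
width: 0.0465
grip_force: 40.0
```

```bash
python3 -m crank '[[[0,0,0,0,0,0.05,-0.2],[0,0,-5,0,0,0.05,-0.2],[0,0,-10,0,0,0.05,-0.2],[0,0,-15,0,0,0.05,-0.2],[0,0,-20,0,0,0.05,-0.2],[0,0,-25,0,0,0.05,-0.2],[0,0,-30,0,0,0.05,-0.2],[0,0,-30,0,0,0.05,-0.2]]]'; python3 -c "
from h import *
print(robot.sense()['torque'])"
```

```text
clock: 10.98
ee_pos: [0.4726, -0.0022, 0.1318]
ee_rot: [3.032, 0.82, 0.003]
contact_force: [0.2, 4.0, 10.0]
width: 0.0467
grip_force: 40.0
[0.68876016 0.10531933 0.06184102]
```

```bash
python3 -m crank '[[[0,0,-5,0,0,0,-0.2],[0,0,-10,0,0,0,-0.2],[0,0,-15,0,0,0,-0.2],[0,0,-20,0,0,0,-0.2],[0,0,-25,0,0,0,-0.2],[0,0,-30,0,0,0,-0.2],[0,0,-33,0,0,0,-0.2],[0,0,-33,0,0,0,-0.2],[0,0,-33,0,0,0,-0.2]]]';python3 -m crank '[[[0,0,0,0,0,-0.2,-0.2],[0,0,0,0,0,-0.4,-0.2],[0,0,0,0,0,-0.6,-0.2],[0,0,0,0,0,-0.8,-0.2],[0,0,0,0,0,-1,-0.2],[0,0,0,0,0,-1,-0.2],[0,0,0,0,0,-1,-0.2]]]'; python3 - <<'E'
from h import *
s=robot.sense();print(s['torque'],s['joint_pos'].round(2))
f=grab('scene');g=grab('wrist','w5.png')
a=cv2.resize(f["color"][200:320,300:400],None,fx=4,fy=4,interpolation=cv2.INTER_CUBIC)
b=cv2.resize(g["color"],(400,300));im=np.zeros((480,800,3),np.uint8);im[:,:400]=a;im[:300,400:]=b
cv2.imwrite('pics/c5.png',im[:,:,::-1])
E
```

```text
clock: 11.73
ee_pos: [0.4725, -0.0022, 0.1318]
ee_rot: [2.678, 1.641, 0.003]
contact_force: [-0.4, 4.4, 10.2]
width: 0.0465
grip_force: 40.0
clock: 12.32
ee_pos: [0.4716, -0.0023, 0.1407]
ee_rot: [-2.678, -1.641, 0.001]
contact_force: [-0.6, 1.7, 0.1]
width: 0.0464
grip_force: 40.0
[ 0.27187937  0.15115284 -0.0398055 ] [-0.25  0.34  1.81 -0.    0.99  0.22]
```

View pics/c5.png

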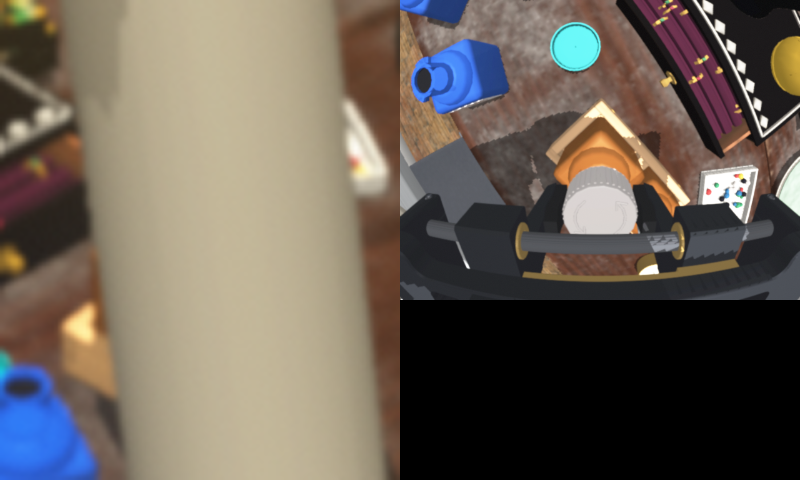

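The wrist view shows the cap in the gripper, and the force is about 0 N at 3.4 mm above the locked height, so the bottle isn't coming along. I'll lift straight up.

```bash
python3 -m crank '[[[0,0,0,0,0,-0.4,-0.2],[0,0,0,0,0,-0.8,-0.2],[0,0,0,0,0,-1.2,-0.2],[0,0,0,0,0,-1.2,-0.2]]]';python3 -m crank '[[[0,0,0,0,0,-0.8,-0.2],[0,0,0,0,0,-1.8,-0.2],[0,0,0,0,0,-2.8,-0.2],[0,0,0,0,0,-3.8,-0.2],[0,0,0,0,0,-4.6,-0.2],[0,0,0,0,0,-4.9,-0.2],[0,0,0,0,0,-4.9,-0.2],[0,0,0,0,0,-4.9,-0.2],[0,0,0,0,0,-4.9,-0.2],[0,0,0,0,0,-4.9,-0.2]]]'; python3 - <<'E'
from h import *
s=robot.sense();print(s['ee_pos'])
f=grab('top');g=grab('wrist','w6.png')
a=cv2.resize(f["color"][180:330,240:440],None,fx=2,fy=2,interpolation=cv2.INTER_CUBIC)
b=cv2.resize(g["color"],(400,300));im=np.zeros((300,800,3),np.uint8);im[:,:400]=a;im[:300,400:]=b
cv2.imwrite('pics/c6.png',im[:,:,::-1])
E
```

```text
clock: 12.75
ee_pos: [0.4725, -0.0026, 0.1539]
ee_rot: [2.677, 1.641, 0.002]
contact_force: [0.4, 1.0, -0.1]
width: 0.0465
grip_force: 40.0
clock: 13.58
ee_pos: [0.4718, -0.0023, 0.2015]
ee_rot: [-2.678, -1.641, 0.001]
contact_force: [-0.4, 0.4, 0.1]
width: 0.0464
grip_force: 40.0
[ 0.4717651  -0.00231497  0.20146822]
```

View pics/c6.png

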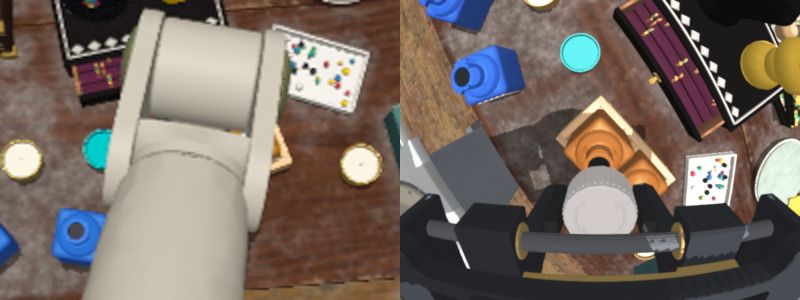

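The cap is held above the open neck (dark mouth at about (598,163) in the right-hand panel). Both bottles are in the rack and both brass tins are upright. I'll let the arm settle and hand in.

```bash
python3 -m crank '[[[0,0,0,0,0,0,-0.2],[0,0,0,0,0,0,-0.2],[0,0,0,0,0,0,-0.2],[0,0,0,0,0,0,-0.2],[0,0,0,0,0,0,-0.2],[0,0,0,0,0,0,-0.2]]]'; python3 -c "
from h import *
print(robot.hand_in())"
```

```text
clock: 14.18
ee_pos: [0.4719, -0.0024, 0.2019]
ee_rot: [-2.679, -1.641, 0.0]
contact_force: [1.2, 0.0, -0.3]
width: 0.0466
grip_force: 40.0
the job is handed in; nothing more can be done
None
```

The job is handed in at 14.2 s of the 51 s allowed: the candle tin stands upright on the bare table about 22 cm from the bottle, the cap is off and held level about 5 cm above the mouth, and both bottles are still in the rack; no verdict came back.

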